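# Scan the long carton's stock label

### The arm

A 6-joint arm with a two-finger parallel gripper is mounted at the origin on the work surface. World frame = base frame: x ahead of the robot, y to its left, z up, the work surface at z = 0. Lengths are in m, angles in rad, forces in N, time in s.
With the tool pointing down it reaches from about 0.375 to 0.825 m from the base axis. Payload 5.5 kg.
Tool frame: the origin (TCP) lies midway between the tips of the shut fingers; the grasp point (between the pads) lies 19 mm behind it (ctrl.grip_point_offset is the distance from the TCP to the grasp point, in m); z points along the fingers, y is the line along which they close (so a half turn about z gives the same grasp; the last joint's range is limited). The gripper opens to 85 mm and grips with 20 to 120 N. Pads are 22 mm wide; open, the fingers measure 114 mm over their backs; the gripper's body (76 mm by 85 mm) begins 54 mm behind the grasp point. The pads swing forward as they close: fully open they stand 13 mm farther back than shut.
Start: joints at [0, 0.314, -0.047, 1.21, 0, 1.571], TCP at [0.6, -0, 0.203] pointing down, gripper open.
Joint ranges: [-2.67, 2.67], [-0.69, 1.73], [-1.03, 1.25], [-2.08, 2.16], [-1.42, 1.45], [-3.14, 3.14]. Speed limits (rad/s): [2.39, 2.39, 3.01, 3.14, 3.14, 3.14].

### API

Orientations are given as a rotation vector (axis times angle).
In Python, from cell import ctrl gives the robot as it stands.
- The arm moves only by the shell command python3 -m handwheel 'ROWS' [OPENING]. ROWS is text: rows parted by semicolons, each of 6 numbers parted by spaces: the shift along the tool's x, y, z normalised to -1 to 1, where 1 is 200 mm, then the turn, a rotation vector about the tool's x, y, z normalised to -1 to 1, where 1 is pi rad. In form: tx ty tz wx wy wz; .... A call has 1 to 8 rows; each row is the pose to reach, as a shift and turn from the pose commanded when the call began, along the tool's axes at that moment, turning the shorter way round; what a row does not reach only later rows make up. A row lasts 1/12 s, in which the tool goes at most 41.7 mm and 7.16 degrees, less where a joint would pass 70% of its speed; a pose out of reach is approached as far as the arm can. A call with a number of a shift or a turn outside -1 to 1 is refused whole. A call with a gripper value outside its range is refused whole. OPENING is the opening, from 0 (shut) to 1 (fully open), set as the call begins (- or left out, the last holds). The fingers move at their own pace and stop on an object; the grip force is fixed at half the most. Time passes only in rows, so rows that repeat a pose let the fingers close. It gives the time, the measured TCP pose, the force, the opening and the grip force at its end, in the units of the state.
- ctrl.observe(): the state, without advancing time (a new reading comes with each control period).
- ctrl.grab_frame(name): name is "scene" or "side" or "wrist"; returns a dict with "color" (420x560x3 uint8, blue, green, red), "range_z" (420x560 float32, m along the optical axis (not along the pixel's ray), 0 where there is no reading), "fx", "fy", "cx", "cy" (pixels), "dist_coeffs" ([k1, k2, p1, p2, k3] as OpenCV has them; the pictures are not rectified), "origin" and "orientation" of the camera in the world. Camera axes: x right, y down, z forward; pixel columns grow to the right and rows downward; lengths in m; the calibration is good to about 2 mm. A picture is of the moment at which its call begins.
- ctrl.job_done(): hands the job in; it is judged then, once.
Trained networks look in the newest picture that a camera, given by its name, has taken for a name from the list of things; names that differ only in an ending like _2 or _b are one class to them, and where a whole thing is asked for, a point or a joint stands for the part that bears it (a point fixed in the world has none). Each returns a list of dicts, best first, with "p" (0 to 1); they miss things now and then, are a little off and sometimes report something else, mostly with a low value. They report only what shows in the picture. A call takes as long as a camera call. They do not tell look-alikes from the thing itself.
- ctrl.find_in(thing, camera): "centre" ([x, y, z] in m, in world coordinates, good to about 4 mm: the middle of the surface that is visible of it).
- ctrl.pinpoint(thing, camera): "centre" ([x, y, z] in m, in world coordinates, good to about 4 mm: a listed point, or the origin of a listed thing).
The state is a dict: "t": time; "joint_positions": joint angles; "qd": joint speeds; "joint_torque": joint torques, N m; "tool_pos": TCP position; "eef_rot": TCP orientation; "wrist_force": force on the tool from outside, world axes, zero at the start; "moment": the same for the moment, N m; "finger_gap": finger opening in m; "grasp_force": force on a finger pad.
Only numpy, scipy, OpenCV 4.12 (cv2) and the standard library are available. Lean on these libraries where they do the work, as an engineer would, in place of code of your own. Each camera call takes 0.05 s, during which the arm holds its last target. There are 200 camera calls.

### The job

Pick the hand scanner up off its rubber mat and scan the label on the long, narrow carton: hold the scanner level, window straight down and centred about 4 cm above the label, the long side of its window in line with the long side of the label, and keep it still for two seconds. Do not scan the square carton, do not shove the long carton about, and then set the scanner gently back down wholly on its mat, window down, and let go.

Things in the scene. Friction and masses are not known exactly. Their poses are not given: they have to be found in the camera images.
- scanner: Grey handset-like scanner, 0.18 kg, window down on the mat. Origin: window centre, under the head; z up, out of its back. Head 44 (x) x 70 (y) x 42 mm high, centred over the origin; window's long side along y. Handle towards -x, to x=-150 mm: 32 mm wide, z=24 to 52 mm; foot at its tail keeps it level. Mass centre x=-48 mm; grip across the handle at x=-57, z=38 mm
- long_label (a point): Label to scan: centre of the white bar-code label, 36 (x) x 66 mm (y), on top of the long narrow carton (60 x 240 mm, 50 mm high, loose on the bench, 0.6 kg). z up; y along the long side of label and carton: the scanner's y must lie along it, either way round. The carton's middle is 50 mm from here along -y
- square_label (a point): Not to be scanned: centre of a like label (36 x 66 mm, long side y, z up) on top of the flat square carton (170 x 170 mm, 35 mm high, loose, 0.7 kg), whose middle is 35 mm from here along -y
- mat: Black rubber mat fixed to the bench, 240 (x) x 140 (y) x 4 mm thick; origin at the centre of its underside, z up. The scanner starts on it, handle roughly along its x, and goes back there
Not all that is in view belongs to the job. What is shaped like the scanner but blue is not meant.

How it is judged:
By the outcome, as a careful person would: the job done as asked, in the order asked, and still so for the second after the job is handed in, with the robot touching nothing.
It also fails if it takes over 64 s, if anything falls off the work surface, if the arm or the gripper's body presses on something with over 40 N, if the wrist force passes 120 N, or if a joint passes its speed limit or range.

## Working session

There is one attempt and no reset: what is moved stays moved. The work goes in short steps, Python scripts to look and compute and a shell command to move; the robot and the scene stay as the last step left them, time stands still between calls to the robot, and variables do not carry over. Pictures are saved under pics/ and viewed, at most 10 in all, crops included, and the job is handed in when it is done.

```bash
ls; mkdir -p pics
python3 - <<'E'
from cell import ctrl
import cv2,numpy as np
s=ctrl.observe();print(s['t'],s['tool_pos'],s['eef_rot'],s['finger_gap'])
for c in ['scene','side']:
    f=ctrl.grab_frame(c);cv2.imwrite(f'pics/{c}0.png',f['color']);np.savez(f'pics/{c}0.npz',**{k:np.array(v) for k,v in f.items()})
    print(c,f['origin'],f['orientation'],f['fx'],f['cx'],f['cy'],f['dist_coeffs'])
    for n in ['scanner','long_label','square_label','mat']:
        for r in ctrl.pinpoint(n,c)[:3]: print(n,np.round(r['centre'],3),round(r['p'],2))
E
```

```text
pics
0.0 [5.99386153e-01 9.26342754e-07 2.02137636e-01] [-2.22063445e+00 -2.22055478e+00  1.86298498e-03] 0.08539790979882393
scene [ 1.09776085 -0.67116753  1.35632674] [-2.35795674 -0.79175914  0.28721364] 498.72226664900666 279.71851256730343 213.97191845117723 [-0.07859406  0.          0.          0.          0.        ]
scanner [0.637 0.282 0.005] 0.95
scanner [0.454 0.658 0.   ] 0.93
scanner [0.547 0.572 0.   ] 0.89
long_label [ 0.529 -0.292  0.049] 0.98
square_label [0.57  0.055 0.034] 0.72
mat [0.585 0.307 0.003] 0.74
side [0.10435152 0.93544744 1.06268252] [-0.58806285  2.75553614 -1.03564893] 431.4460811454421 284.9716007769355 212.5633949176564 [0.03712783 0.         0.         0.         0.        ]
scanner [ 0.289  0.475 -0.002] 0.93
scanner [0.459 0.66  0.002] 0.76
scanner [ 0.544  0.573 -0.004] 0.63
long_label [ 0.532 -0.289  0.052] 0.75
square_label [0.576 0.057 0.033] 0.61
mat [ 0.586  0.301 -0.   ] 0.7
```

View pics/scene0.png

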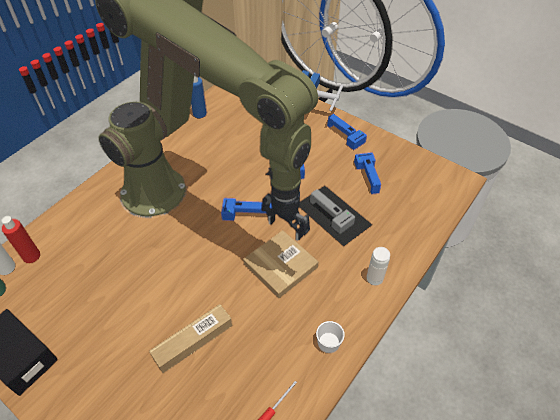

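View pics/side0.png

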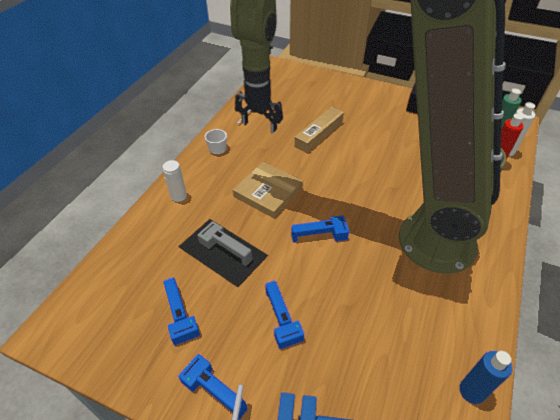

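The scene picture shows the grey scanner at about (335,210) on the black mat (340,215), with blue look-alikes at (347,130), (369,172) and (243,208). The long carton is at (192,337) with its label at (206,323), and the square carton is at (281,263). In the side picture the grey scanner is at (225,243), with blue ones at (180,312), (285,315), (213,385) and (320,230). By the description I want the grey one on the mat. Next I'll measure its pose and the carton's from depth.

```bash
cat > h.py <<'E'
import numpy as np,cv2
from scipy.spatial.transform import Rotation as R
def cloud(f):
    z=f['range_z'];h,w=z.shape
    K=np.array([[f['fx'],0,f['cx']],[0,f['fy'],f['cy']],[0,0,1]],float)
    u,v=np.meshgrid(np.arange(w),np.arange(h))
    n=cv2.undistortPoints(np.stack([u,v],-1).reshape(-1,1,2).astype(float),K,np.array(f['dist_coeffs'],float)).reshape(h,w,2)
    P=np.dstack([n*z[...,None],z])@R.from_rotvec(f['orientation']).as_matrix().T+f['origin']
    P[z==0]=np.nan
    return P
def rect(P,m):
    (c,s,a)=cv2.minAreaRect(P[m][:,:2].astype(np.float32)*1000)
    b=cv2.boxPoints((c,s,a));e=[b[1]-b[0],b[2]-b[1]];e=max(e,key=np.linalg.norm)
    return np.round(c,1),np.round(s,1),round(np.degrees(np.arctan2(e[1],e[0])),1),int(m.sum()),np.round(np.median(P[m][:,2]),4)
def near(P,c,r,z0,z1):
    return (np.hypot(P[...,0]-c[0],P[...,1]-c[1])<r)&(P[...,2]>z0)&(P[...,2]<z1)
E
python3 - <<'E'
from h import *
for c in ['scene','side']:
    f=dict(np.load(f'pics/{c}0.npz'));P=cloud(f)
    hsv=cv2.cvtColor(f['color'],cv2.COLOR_BGR2HSV);S,V=hsv[...,1],hsv[...,2]
    print(c);er=lambda m:m
    def big(m):
        n,l,st,_=cv2.connectedComponentsWithStats(m.astype(np.uint8));return l==1+st[1:,4].argmax()
    print('handle+',rect(P,big(near(P,(.59,.30),.14,.047,.068))))
    print('all',rect(P,big(near(P,(.59,.30),.14,.02,.068))))
    print('mat',rect(P,big(near(P,(.59,.30),.18,-.01,.07)&(V<75)&(S<140))))
    print('carton',rect(P,big(near(P,(.53,-.32),.2,.042,.06))))
    print('label',rect(P,big(near(P,(.53,-.29),.06,.04,.06)&(S<70))))
    print('square',rect(P,big(near(P,(.57,.05),.16,.025,.045))))
    if c=='scene': x,y,w,h=290,170,100,80
    else: x,y,w,h=170,205,110,90
    cv2.imwrite(f'pics/{c}_crop.png',cv2.resize(f['color'][y:y+h,x:x+w],None,fx=5,fy=5,interpolation=cv2.INTER_CUBIC))
E
```

```text
scene
handle+ (array([574.9, 295.1]), array([ 66.7, 176.4]), np.float32(-18.2), 393, np.float64(0.0545))
all (array([571. , 282.2]), array([ 74.5, 177.4]), np.float32(-6.2), 702, np.float64(0.0488))
mat (array([582.7, 300.8]), array([141.9, 239.4]), np.float32(-12.4), 1326, np.float64(0.0049))
carton (array([ 518.8, -341.8]), array([239.1,  66.3]), np.float32(76.0), 1733, np.float64(0.0503))
label (array([ 530.1, -291.9]), array([69.1, 40.9]), np.float32(76.0), 292, np.float64(0.0507))
square (array([561.8,  20.5]), array([173.1, 175.6]), np.float32(-10.2), 2524, np.float64(0.036))
side
handle+ (array([560.7, 297.8]), array([ 35.3, 143.6]), np.float32(-13.6), 424, np.float64(0.0553))
all (array([573.9, 289.9]), array([ 72. , 173.7]), np.float32(-7.0), 869, np.float64(0.0483))
mat (array([582.7, 304.4]), array([139.7, 238.7]), np.float32(-12.8), 2060, np.float64(0.0042))
carton (array([ 519.5, -336. ]), array([245.6,  68.1]), np.float32(75.1), 702, np.float64(0.0497))
label (array([ 532.1, -290.6]), array([70. , 42.7]), np.float32(76.4), 123, np.float64(0.0506))
square (array([567.8,  24.2]), array([175., 179.]), np.float32(-10.4), 1954, np.float64(0.0348))
```

View pics/side_crop.png

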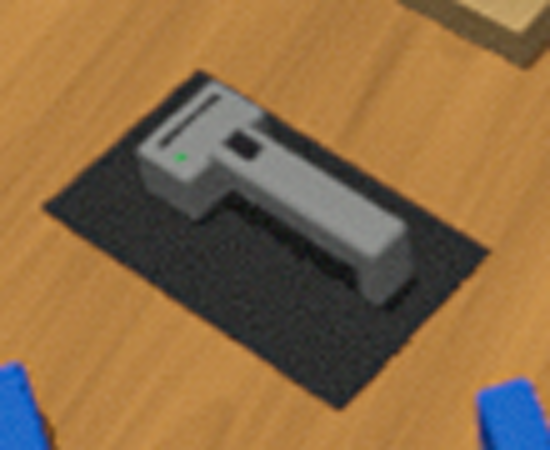

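The crop confirms the grey scanner, with its head at the far (+x) end of the mat. The measured sizes fit what's given: mat 240x140, carton 240x65 and 50 mm high, label 66x38 after blur. I'll move above it and refine with the wrist camera.

```bash
python3 -m handwheel '0.15 0 0 0 0 -0.03; 0.3 0 0 0 0 -0.06; 0.45 -0.02 0 0 0 -0.1; 0.6 -0.04 0 0 0 -0.14; 0.75 -0.06 0 0 0 -0.18; 0.9 -0.08 0 0 0 -0.21; 0.96 -0.09 0 0 0 -0.24; 1 -0.09 0 0 0 -0.26' 1
cat > st.py <<'E'
import sys
from cell import ctrl
from h import *
# usage: st.py x y z yaw(of tool y, deg): remaining shift/turn in handwheel units
s=ctrl.observe();Rm=R.from_rotvec(s['eef_rot']).as_matrix();p=np.array(s['tool_pos'])
x,y,z,a=map(float,sys.argv[1:5]);a=np.radians(a)
Y=np.array([np.cos(a),np.sin(a),0]);Z=np.array([0,0,-1.]);T=np.stack([np.cross(Y,Z),Y,Z],1)
print('t',round(s['t'],2),'pos',p.round(4),'tool y deg',np.degrees(np.arctan2(Rm[1,1],Rm[0,1])).round(2),'tilt z',Rm[:,2].round(4))
print('shift',(Rm.T@(np.array([x,y,z])-p)/.2).round(4),'turn',(R.from_matrix(Rm.T@T).as_rotvec()/np.pi).round(4))
print('F',np.round(s['wrist_force'],2),'gap',s['finger_gap'],'grip',s['grasp_force'])
E
python3 st.py .5815 .295 .2 77
```

```text
t: 1.17
tool_pos: [0.5813, 0.2023, 0.203]
eef_rot: [-1.146, -2.925, -0.001]
wrist_force: [-0.3, -0.2, 0.3]
finger_gap: 0.0853
grasp_force: 0.0
t 1.17 pos [0.5813 0.2023 0.203 ] tool y deg 47.2 tilt z [-2.e-04  4.e-04 -1.e+00]
shift [0.3143 0.3406 0.0151] turn [ 1.000e-04 -1.000e-04 -1.655e-01]
F [-0.32 -0.16  0.26] gap 0.08533426840457331 grip 0.0
```

```bash
python3 -m handwheel '0.08 0.08 0 0 0 -0.03; 0.16 0.17 0 0 0 -0.06; 0.24 0.26 0 0 0 -0.1; 0.3 0.32 0 0 0 -0.13; 0.314 0.34 0 0 0 -0.165; 0.314 0.34 0 0 0 -0.165; 0.314 0.34 0 0 0 -0.165; 0.314 0.34 0 0 0 -0.165'
python3 - <<'E'
from cell import ctrl
from h import *
f=ctrl.grab_frame('wrist');P=cloud(f);cv2.imwrite('pics/w1.png',f['color'])
hsv=cv2.cvtColor(f['color'],cv2.COLOR_BGR2HSV);S,V=hsv[...,1],hsv[...,2]
def big(m):
    n,l,st,_=cv2.connectedComponentsWithStats(m.astype(np.uint8));return l==1+st[1:,4].argmax()
for a,b in [(.05,.062),(.04,.05),(.03,.062)]: print(a,rect(P,big(near(P,(.59,.29),.14,a,b))))
print('mat',rect(P,big(near(P,(.59,.30),.18,-.01,.02)&(V<75)&(S<140))))
m=big(near(P,(.59,.29),.14,.05,.062));Q=P[m];c=Q[:,:2].mean(0);w,v=np.linalg.eigh(np.cov(Q[:,:2].T));print('pca',c,np.degrees(np.arctan2(v[1,1],v[0,1])),12**.5*w**.5)
for r in ctrl.pinpoint('scanner','wrist')[:2]: print(r)
E
python3 st.py .5815 .295 .1 77
```

```text
t: 1.83
tool_pos: [0.5828, 0.292, 0.203]
eef_rot: [-0.374, -3.119, 0.001]
wrist_force: [0.7, -0.4, 0.2]
finger_gap: 0.0851
grasp_force: 0.0
0.05 (array([553.1, 297. ]), array([ 32. , 128.8]), np.float32(-12.6), 4796, np.float64(0.0563))
0.04 (array([636.3, 278.2]), array([70.2, 43.9]), np.float32(77.8), 2565, np.float64(0.0465))
0.03 (array([573.9, 291.8]), array([ 70.2, 171.6]), np.float32(-12.2), 7457, np.float64(0.0555))
mat (array([547.8, 305.8]), array([126.5, 164.5]), np.float32(-12.5), 9976, np.float64(0.0045))
pca [0.5493379  0.29786515] 167.50147538779726 [0.0313819  0.12717685]
{'centre': [0.6371, 0.2795, 0.0036], 'p': 0.74}
{'centre': [0.5414, 0.5814, -0.0046], 'p': 0.62}
t 1.93 pos [0.5828 0.2918 0.2031] tool y deg 76.35 tilt z [ 0.e+00 -1.e-04 -1.e+00]
shift [0.0103 0.0142 0.5156] turn [-0.      0.     -0.0036]
F [-0.04 -0.1   0.54] gap 0.08546942410415913 grip 0.0
```

View pics/w1.png

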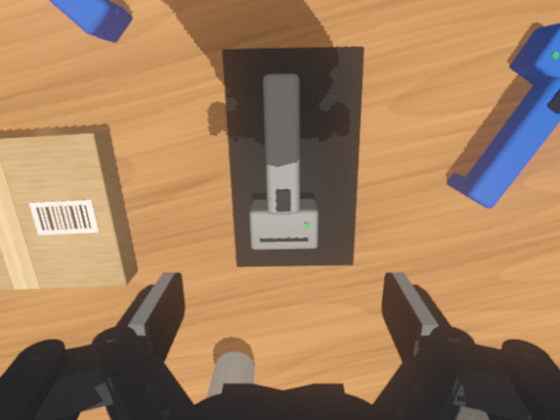

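The wrist view shows the grey scanner at (283,160), free on all sides; the blue one at (520,110) is well clear. The origin is (0.636, 0.278) with yaw -12.5°, so the grip point is (0.581, 0.2905).

```bash
python3 st.py .5807 .2905 .02 77.5
```

```text
t 1.93 pos [0.5828 0.2918 0.2031] tool y deg 76.35 tilt z [ 0.e+00 -1.e-04 -1.e+00]
shift [ 0.0089 -0.0085  0.9156] turn [-0.      0.     -0.0064]
F [-0.04 -0.1   0.54] gap 0.08546942410415913 grip 0.0
```

```bash
python3 -m handwheel '0.009 -0.008 0.12 0 0 -0.006; 0.009 -0.008 0.26 0 0 -0.006; 0.009 -0.008 0.4 0 0 -0.006; 0.009 -0.008 0.53 0 0 -0.006; 0.009 -0.008 0.63 0 0 -0.006; 0.009 -0.008 0.7 0 0 -0.006; 0.009 -0.008 0.7 0 0 -0.006; 0.009 -0.008 0.7 0 0 -0.006'; python3 st.py .5807 .2905 .02 77.5
```

```text
t: 2.6
tool_pos: [0.5801, 0.2905, 0.0626]
eef_rot: [-0.342, -3.122, 0.002]
wrist_force: [-0.7, 0.0, 0.3]
finger_gap: 0.0856
grasp_force: 0.0
t 2.6 pos [0.5801 0.2905 0.0626] tool y deg 77.49 tilt z [-1.5e-03 -8.0e-04 -1.0e+00]
shift [-0.003   0.0008  0.213 ] turn [-0.0004 -0.0004 -0.0001]
F [-0.75  0.02  0.31] gap 0.08557110988901286 grip 0.0
```

```bash
python3 -m handwheel '0 0 0.05 0 0 0; 0 0 0.1 0 0 0; 0 0 0.15 0 0 0; 0 0 0.19 0 0 0; 0 0 0.21 0 0 0; 0 0 0.21 0 0 0; 0 0 0.21 0 0 0; 0 0 0.21 0 0 0' && python3 -m handwheel '0 0 0 0 0 0; 0 0 0 0 0 0; 0 0 0 0 0 0; 0 0 0 0 0 0; 0 0 0 0 0 0; 0 0 0 0 0 0; 0 0 0 0 0 0; 0 0 0 0 0 0' 0 && python3 -m handwheel '0 0 0 0 0 0; 0 0 0 0 0 0; 0 0 0 0 0 0; 0 0 0 0 0 0; 0 0 0 0 0 0; 0 0 0 0 0 0; 0 0 0 0 0 0; 0 0 0 0 0 0'
```

```text
t: 3.27
tool_pos: [0.5809, 0.2916, 0.0213]
eef_rot: [0.34, 3.123, 0.0]
wrist_force: [0.9, -0.7, 1.1]
finger_gap: 0.0853
grasp_force: 0.0
t: 3.93
tool_pos: [0.581, 0.2918, 0.0216]
eef_rot: [0.34, 3.122, 0.001]
wrist_force: [-0.6, 1.8, 4.8]
finger_gap: 0.03
grasp_force: 59.4
t: 4.6
tool_pos: [0.581, 0.2919, 0.0215]
eef_rot: [0.34, 3.122, 0.001]
wrist_force: [-0.7, 1.9, 5.3]
finger_gap: 0.0295
grasp_force: 59.5
```

Gripped at 59 N with a 30 mm gap. Lifting.

```bash
python3 -m handwheel '0 0 -0.01 0 0 0; 0 0 -0.04 0 0 0; 0 0 -0.1 0 0 0; 0 0 -0.18 0 0 0; 0 0 -0.28 0 0 0; 0 0 -0.38 0 0 0; 0 0 -0.48 0 0 0; 0 0 -0.58 0 0 0' && python3 -m handwheel '0 0 -0.08 0 0 0; 0 0 -0.14 0 0 0; 0 0 -0.17 0 0 0; 0 0 -0.17 0 0 0; 0 0 -0.17 0 0 0; 0 0 -0.17 0 0 0'
cat > look.py <<'E'
import sys
from cell import ctrl
from h import *
# scanner in hand: pose from wrist view, in tool frame
f=ctrl.grab_frame('wrist');cv2.imwrite('pics/'+sys.argv[1],f['color']);np.savez('pics/last.npz',**{k:np.array(v) for k,v in f.items()})
s=ctrl.observe();P=cloud(f);Rm=R.from_rotvec(s['eef_rot']).as_matrix()
T=(P-s['tool_pos'])@Rm
m=(abs(T[...,0])<.2)&(abs(T[...,1])<.06)&(T[...,2]>-.04)&(T[...,2]<.03)
for z0 in np.arange(-.04,.03,.005): print(round(z0,3),int((m&(T[...,2]>=z0)&(T[...,2]<z0+.005)).sum()),end=' | ')
print('\npos',s['tool_pos'])
for r in ctrl.pinpoint('scanner','wrist')[:3]: print(np.round(r['centre'],4),r['p'],'tool frame',(Rm.T@(np.array(r['centre'])-s['tool_pos'])).round(4))
E
python3 look.py w2.png; python3 st.py .476 -.277 .2 76
```

```text
t: 5.27
tool_pos: [0.5804, 0.2911, 0.1386]
eef_rot: [-0.34, -3.123, 0.001]
wrist_force: [0.6, 0.3, -2.8]
finger_gap: 0.0297
grasp_force: 59.5
t: 5.77
tool_pos: [0.5799, 0.291, 0.1697]
eef_rot: [-0.34, -3.121, 0.002]
wrist_force: [-0.1, -0.0, -1.9]
finger_gap: 0.0296
grasp_force: 59.5
-0.04 11846 | -0.035 9614 | -0.03 2593 | -0.025 1463 | -0.02 27 | -0.015 20 | -0.01 5 | -0.005 0 | -0.0 0 | 0.005 0 | 0.01 0 | 0.015 0 | 0.02 0 | 0.025 0 | 0.03 0 | 
pos [0.57982497 0.29099291 0.16955693]
[0.637  0.2811 0.1531] 0.7 tool frame [-0.058   0.0027  0.0163]
t 5.87 pos [0.5799 0.291  0.1696] tool y deg 77.58 tilt z [-0.002  -0.0011 -1.    ]
shift [-0.1034 -2.8855 -0.1479] turn [-0.0005 -0.0006  0.0088]
F [-0.08 -1.   -1.14] gap 0.029790969206484032 grip 59.53456699848175
```

View pics/w2.png

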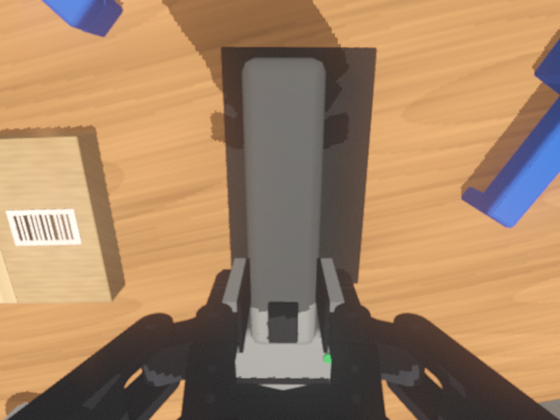

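The wrist view shows the scanner held straight between the pads, handle (285,190) and head (283,360). Now I'll check its tilt and offset in the tool frame.

```bash
cat > tilt.py <<'E'
from h import *
from cell import ctrl
s=ctrl.observe();f=dict(np.load('pics/last.npz'));P=cloud(f);Rm=R.from_rotvec(s['eef_rot']).as_matrix()
T=(P-s['tool_pos'])@Rm
m=(T[...,0]>.02)&(T[...,0]<.12)&(abs(T[...,1])<.03)&(T[...,2]>-.055)&(T[...,2]<-.01)
Q=T[m];m2=abs(Q[:,2]-np.median(Q[:,2]))<.006;Q=Q[m2]
A=np.c_[Q[:,:2],np.ones(len(Q))];k=np.linalg.lstsq(A,Q[:,2],rcond=None)[0]
n=Rm@np.array([k[0],k[1],-1]);n/=np.linalg.norm(n)
print('tool-frame plane',k.round(4),'deg',np.degrees(k[:2]).round(2),'world normal',n.round(4),'y centre/width',Q[:,1].min().round(4),Q[:,1].max().round(4),'xmax',T[(abs(T[...,1])<.01)&(T[...,2]<-.01)&(T[...,2]>-.055)][:,0].max().round(4))
mm=[np.mean([Q[(abs(Q[:,0]-x)<.004),1].min(),Q[(abs(Q[:,0]-x)<.004),1].max()]) for x in (.03,.1)]
print('mid y at x=.03,.1:',np.round(mm,4))
E
python3 tilt.py
```

```text
tool-frame plane [ 0.0056 -0.0063 -0.0351] deg [ 0.32 -0.36] world normal [-0.0048 -0.0039  1.    ] y centre/width -0.0171 0.0153 xmax 0.0922Traceback (most recent call last):
  File "tilt.py", line 10, in <module>
    mm=[np.mean([Q[(abs(Q[:,0]-x)<.004),1].min(),Q[(abs(Q[:,0]-x)<.004),1].max()]) for x in (.03,.1)]
                 ~~~~~~~~~~~~~~~~~~~~~~~~~~~~~^^
    return umr_minimum(a, axis, None, out, keepdims, initial, where)
ValueError: zero-size array to reduction operation minimum which has no identity
```

The scanner is level to 0.4°, and its origin in the tool frame is (-0.0575, -0.001, 0.017). I'll carry it high to the long carton, stopping short so the wrist camera can check the label.

```bash
python3 -m handwheel '0 -0.04 -0.06 0 0 0; -0.005 -0.12 -0.13 0 0 0; -0.01 -0.24 -0.2 0 0 0; -0.015 -0.38 -0.25 0 0 0; -0.02 -0.53 -0.25 0 0 0.002; -0.025 -0.68 -0.25 0 0 0.004; -0.03 -0.83 -0.25 0 0 0.006; -0.035 -0.98 -0.25 0 0 0.008' && python3 -m handwheel '-0.01 -0.15 0 0 0 0; -0.02 -0.3 0 0 0 0; -0.03 -0.45 0 0 0 0; -0.04 -0.6 0 0 0 0; -0.05 -0.75 0 0 0 0; -0.06 -0.87 0 0 0 0; -0.07 -0.95 0 0 0 0; -0.07 -0.98 0 0 0 0' && python3 -m handwheel '0 0 0 0 0 0; 0 0 0 0 0 0; 0 0 0 0 0 0'
cat > lab.py <<'E'
from cell import ctrl
from h import *
import sys
for c in sys.argv[1:]:
    f=ctrl.grab_frame(c);P=cloud(f);cv2.imwrite(f'pics/lab_{c}.png',f['color'])
    S=cv2.cvtColor(f['color'],cv2.COLOR_BGR2HSV)[...,1]
    for nm,m in [('label',near(P,(.531,-.291),.06,.035,.065)&(S<70)),('carton',near(P,(.52,-.34),.2,.04,.06))]:
        if m.sum()<50: print(c,nm,'none');continue
        n,l,st,_=cv2.connectedComponentsWithStats(m.astype(np.uint8));print(c,nm,rect(P,l==1+st[1:,4].argmax()))
    for r in ctrl.pinpoint('long_label',c)[:2]: print(np.round(r['centre'],4),r['p'])
E
python3 lab.py wrist scene; python3 st.py .4756 -.2767 .107 76.1
```

```text
t: 6.53
tool_pos: [0.5448, 0.096, 0.2229]
eef_rot: [0.38, 3.117, -0.0]
wrist_force: [1.3, -0.7, -2.0]
finger_gap: 0.0298
grasp_force: 59.7
t: 7.2
tool_pos: [0.5111, -0.0985, 0.2227]
eef_rot: [0.384, 3.116, -0.002]
wrist_force: [0.1, -0.5, -2.0]
finger_gap: 0.0298
grasp_force: 59.7
t: 7.45
tool_pos: [0.512, -0.0945, 0.2215]
eef_rot: [0.378, 3.118, 0.001]
wrist_force: [-0.3, 0.2, -2.7]
finger_gap: 0.0298
grasp_force: 59.7
wrist label (array([ 532. , -292.4]), array([69.6, 38.2]), np.float32(75.7), 1956, np.float64(0.0513))
wrist carton (array([ 524.7, -319.9]), array([200.7,  61.1]), np.float32(75.4), 9645, np.float64(0.0507))
[ 0.5307 -0.2934  0.0503] 0.71
scene label (array([ 528.9, -292.3]), array([67.9, 40.8]), np.float32(76.7), 292, np.float64(0.0508))
scene carton (array([ 518. , -341.6]), array([239.7,  65.9]), np.float32(75.7), 1750, np.float64(0.0502))
[ 0.5323 -0.2878  0.0504] 0.86
t 7.65 pos [ 0.512  -0.0943  0.221 ] tool y deg 76.22 tilt z [-1.e-04  1.e-04 -1.e+00]
shift [-0.0403 -0.9292  0.5698] turn [ 0.     -0.0001  0.0007]
F [-0.28  0.48 -2.1 ] gap 0.029637857665765238 grip 59.73566293716431
```

View pics/lab_wrist.png

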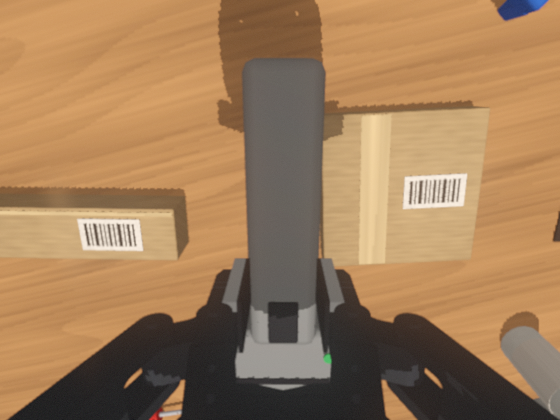

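The wrist view shows the long carton's label at (111,235) on the left and the square carton on the right. The label is at (0.531, -0.292) with its long side at 75.9°, which agrees with the earlier measurements.

```bash
python3 -m handwheel '-0.005 -0.05 0 0 0 0; -0.01 -0.17 0 0 0 0; -0.015 -0.32 0 0 0 0; -0.02 -0.48 0 0 0 0; -0.03 -0.64 0 0 0 0; -0.04 -0.78 0 0 0 0; -0.04 -0.88 0 0 0 0.001; -0.04 -0.932 0 0 0 0.001' && python3 -m handwheel '0 0 0.03 0 0 0; 0 0 0.1 0 0 0; 0 0 0.2 0 0 0; 0 0 0.3 0 0 0; 0 0 0.4 0 0 0; 0 0 0.48 0 0 0; 0 0 0.53 0 0 0; 0 0 0.55 0 0 0' && python3 -m handwheel '0 0 0 0 0 0; 0 0 0 0 0 0; 0 0 0 0 0 0'; python3 st.py .4754 -.2772 .108 75.9
```

```text
t: 8.32
tool_pos: [0.4742, -0.2807, 0.2208]
eef_rot: [-0.387, -3.117, 0.001]
wrist_force: [1.0, 0.7, -2.8]
finger_gap: 0.0298
grasp_force: 59.8
t: 8.98
tool_pos: [0.4741, -0.2763, 0.109]
eef_rot: [-0.382, -3.116, -0.002]
wrist_force: [-0.5, -0.4, -2.7]
finger_gap: 0.03
grasp_force: 59.8
t: 9.23
tool_pos: [0.476, -0.2783, 0.1121]
eef_rot: [0.383, 3.116, -0.001]
wrist_force: [0.5, -0.6, -1.2]
finger_gap: 0.0299
grasp_force: 59.8
t 9.23 pos [ 0.476  -0.2783  0.1121] tool y deg 75.97 tilt z [ 1.7e-03 -9.0e-04 -1.0e+00]
shift [0.0041 0.0047 0.0206] turn [-0.0001  0.0006  0.0004]
F [ 0.49 -0.55 -1.19] gap 0.029851261448880697 grip 59.8208624124527
```

```bash
python3 -m handwheel '0.002 0.003 0.01 0 0 0; 0.003 0.004 0.02 0 0 0; 0.003 0.004 0.02 0 0 0; 0.003 0.004 0.02 0 0 0; 0.003 0.004 0.02 0 0 0; 0.003 0.004 0.02 0 0 0; 0.003 0.004 0.02 0 0 0; 0.003 0.004 0.02 0 0 0'; python3 st.py .4754 -.2772 .108 75.9; python3 lab.py scene
python3 - <<'E'
from cell import ctrl
from h import *
for c in ['scene','side']:
    f=ctrl.grab_frame(c);P=cloud(f)
    for r in ctrl.pinpoint('scanner',c):
        if r['centre'][1]<0: print(c,np.round(r['centre'],4),r['p'])
    S=cv2.cvtColor(f['color'],cv2.COLOR_BGR2HSV)[...,1]
    m=near(P,(.531,-.292),.05,.12,.137)&(S<60);print('head top',rect(P,m) if m.sum()>20 else m.sum())
    if c=='scene': cv2.imwrite('pics/scan.png',cv2.resize(f['color'][250:400,120:300],None,fx=4,fy=4,interpolation=cv2.INTER_CUBIC))
E
```

```text
t: 9.9
tool_pos: [0.4747, -0.2772, 0.107]
eef_rot: [0.384, 3.118, -0.0]
wrist_force: [-0.7, 0.0, -2.3]
finger_gap: 0.0297
grasp_force: 59.8
t 9.9 pos [ 0.4747 -0.2772  0.107 ] tool y deg 75.96 tilt z [ 0. -0. -1.]
shift [-0.0035  0.0006 -0.0048] turn [-0.      0.      0.0003]
F [-0.75  0.04 -2.31] gap 0.029688134512711354 grip 59.830142855644226
scene label (array([ 538.6, -297.3]), array([74.2, 35.2]), np.float32(59.7), 152, np.float64(0.0509))
scene carton (array([ 518.3, -341.9]), array([239. ,  65.1]), np.float32(75.4), 1526, np.float64(0.0501))
[ 0.5332 -0.2898  0.0522] 0.85
scene [ 0.5297 -0.2918  0.0878] 0.89
head top (array([ 519.5, -292.1]), array([68.9, 68. ]), np.float32(74.9), 402, np.float64(0.1315))
side [ 0.5314 -0.2929  0.0904] 0.56
head top (array([ 533.5, -280.6]), array([58.2, 76.5]), np.float32(-54.8), 157, np.float64(0.1306))
```

View pics/scan.png

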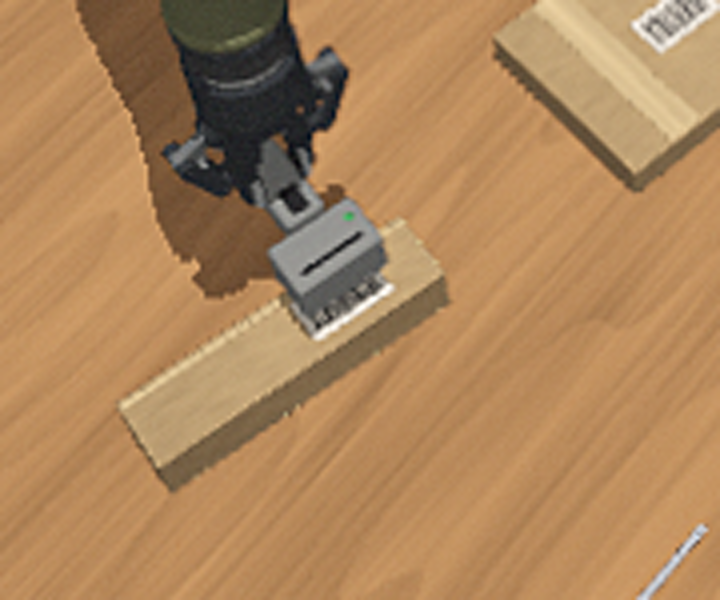

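The scanner head (325,255 in the crop) sits squarely over the label with its sides parallel, and the carton hasn't moved. Holding still for over 3 s.

```bash
python3 -m handwheel '0 0 0 0 0 0; 0 0 0 0 0 0; 0 0 0 0 0 0; 0 0 0 0 0 0; 0 0 0 0 0 0; 0 0 0 0 0 0; 0 0 0 0 0 0; 0 0 0 0 0 0' && python3 -m handwheel '0 0 0 0 0 0; 0 0 0 0 0 0; 0 0 0 0 0 0; 0 0 0 0 0 0; 0 0 0 0 0 0; 0 0 0 0 0 0; 0 0 0 0 0 0; 0 0 0 0 0 0' && python3 -m handwheel '0 0 0 0 0 0; 0 0 0 0 0 0; 0 0 0 0 0 0; 0 0 0 0 0 0; 0 0 0 0 0 0; 0 0 0 0 0 0; 0 0 0 0 0 0; 0 0 0 0 0 0' && python3 -m handwheel '0 0 0 0 0 0; 0 0 0 0 0 0; 0 0 0 0 0 0; 0 0 0 0 0 0; 0 0 0 0 0 0; 0 0 0 0 0 0; 0 0 0 0 0 0; 0 0 0 0 0 0' && python3 -m handwheel '0 0 0 0 0 0; 0 0 0 0 0 0; 0 0 0 0 0 0; 0 0 0 0 0 0; 0 0 0 0 0 0; 0 0 0 0 0 0; 0 0 0 0 0 0; 0 0 0 0 0 0'; python3 st.py .5805 .291 .2 77.5
```

```text
t: 10.87
tool_pos: [0.4747, -0.2771, 0.107]
eef_rot: [-0.384, -3.118, 0.0]
wrist_force: [0.4, 0.2, -1.7]
finger_gap: 0.0295
grasp_force: 59.8
t: 11.53
tool_pos: [0.4747, -0.2771, 0.107]
eef_rot: [-0.384, -3.118, -0.0]
wrist_force: [-0.8, 1.0, -1.6]
finger_gap: 0.03
grasp_force: 59.8
t: 12.2
tool_pos: [0.4747, -0.2771, 0.107]
eef_rot: [0.384, 3.118, -0.0]
wrist_force: [-0.0, -0.5, -2.9]
finger_gap: 0.03
grasp_force: 59.8
t: 12.87
tool_pos: [0.4747, -0.2771, 0.107]
eef_rot: [-0.384, -3.118, -0.0]
wrist_force: [1.1, 0.2, -2.1]
finger_gap: 0.0299
grasp_force: 59.8
t: 13.53
tool_pos: [0.4747, -0.2771, 0.107]
eef_rot: [-0.384, -3.118, 0.0]
wrist_force: [0.2, -0.2, -1.1]
finger_gap: 0.0297
grasp_force: 59.8
t 13.53 pos [ 0.4747 -0.2771  0.107 ] tool y deg 75.96 tilt z [-0. -0. -1.]
shift [ 0.1759  2.8841 -0.4651] turn [-0.     -0.     -0.0086]
F [ 0.21 -0.16 -1.13] gap 0.02971733621045635 grip 59.830811619758606
```

```bash
python3 -m handwheel '0 0 -0.04 0 0 0; 0 0 -0.12 0 0 0; 0 0 -0.24 0 0 0; 0 0 -0.37 0 0 0; 0 0.02 -0.48 0 0 0; 0.01 0.08 -0.56 0 0 0; 0.01 0.18 -0.6 0 0 0; 0.02 0.3 -0.6 0 0 0' && python3 -m handwheel '0.01 0.15 0 0 0 0; 0.02 0.3 0 0 0 0; 0.03 0.45 0 0 0 0; 0.04 0.6 0 0 0 0; 0.05 0.75 0 0 0 0; 0.06 0.88 0 0 0 0; 0.07 0.94 0 0 0 0; 0.07 0.98 0 0 0 0' && python3 -m handwheel '0.01 0.15 0 0 0 0; 0.02 0.3 0 0 0 0; 0.03 0.45 0 0 0 0; 0.04 0.6 0 0 0 0; 0.05 0.75 0 0 0 -0.002; 0.06 0.88 0 0 0 -0.004; 0.07 0.94 0 0 0 -0.006; 0.07 0.98 0 0 0 -0.008' && python3 -m handwheel '0.002 0.15 0 0 0 0; 0.005 0.3 0 0 0 0; 0.008 0.42 0 0 0 0; 0.01 0.52 0 0 0 0; 0.01 0.58 0 0 0 0; 0.01 0.61 0 0 0 0; 0.01 0.61 0 0 0 0; 0.01 0.61 0 0 0 0' ; python3 st.py .5805 .291 .04 77.5
```

```text
t: 14.2
tool_pos: [0.4869, -0.2188, 0.2302]
eef_rot: [0.386, 3.113, -0.003]
wrist_force: [0.4, 0.3, -1.4]
finger_gap: 0.0297
grasp_force: 59.9
t: 14.87
tool_pos: [0.5193, -0.0229, 0.2276]
eef_rot: [0.381, 3.118, -0.0]
wrist_force: [-0.1, -0.2, -2.0]
finger_gap: 0.0295
grasp_force: 59.9
t: 15.53
tool_pos: [0.5534, 0.1698, 0.227]
eef_rot: [-0.343, -3.123, 0.001]
wrist_force: [0.1, -0.6, -1.8]
finger_gap: 0.0301
grasp_force: 60.0
t: 16.2
tool_pos: [0.578, 0.2874, 0.2269]
eef_rot: [-0.346, -3.122, 0.002]
wrist_force: [-0.2, -0.4, -2.1]
finger_gap: 0.0298
grasp_force: 60.1
t 16.2 pos [0.578  0.2874 0.2269] tool y deg 77.36 tilt z [-3.e-04 -1.e-03 -1.e+00]
shift [-0.0085  0.0212  0.9346] turn [-0.0003 -0.     -0.0008]
F [-0.18 -0.41 -2.13] gap 0.029845471776188667 grip 60.12230157852173
```

```bash
python3 -m handwheel '-0.008 0.02 0.1 0 0 0; -0.008 0.02 0.24 0 0 0; -0.008 0.02 0.4 0 0 0; -0.008 0.02 0.55 0 0 0; -0.008 0.02 0.68 0 0 0; -0.008 0.02 0.79 0 0 0; -0.008 0.02 0.87 0 0 0; -0.008 0.02 0.91 0 0 0' && python3 -m handwheel '0 0 0.005 0 0 0; 0 0 0.01 0 0 0; 0 0 0.015 0 0 0; 0 0 0.02 0 0 0; 0 0 0.03 0 0 0; 0 0 0.035 0 0 0; 0 0 0.035 0 0 0; 0 0 0.035 0 0 0'; python3 st.py .5805 .291 .0215 77.5
```

```text
t: 16.87
tool_pos: [0.5787, 0.2897, 0.0426]
eef_rot: [-0.347, -3.119, 0.004]
wrist_force: [-0.7, -0.8, -2.5]
finger_gap: 0.0298
grasp_force: 60.1
t: 17.53
tool_pos: [0.5804, 0.2923, 0.0381]
eef_rot: [0.344, 3.123, 0.0]
wrist_force: [0.3, 0.1, -2.6]
finger_gap: 0.0301
grasp_force: 60.1
t 17.53 pos [0.5804 0.2923 0.0381] tool y deg 77.41 tilt z [ 1.e-04  0.e+00 -1.e+00]
shift [-0.0019 -0.0062  0.0831] turn [ 0.      0.     -0.0005]
F [ 0.29  0.14 -2.62] gap 0.030145498772620214 grip 60.10578274726868
```

```bash
python3 -m handwheel '0 0 0.01 0 0 0; 0 0 0.02 0 0 0; 0 0 0.03 0 0 0; 0 0 0.04 0 0 0; 0 0 0.05 0 0 0; 0 0 0.06 0 0 0; 0 0 0.065 0 0 0; 0 0 0.07 0 0 0' && python3 -m handwheel '0 0 0.002 0 0 0; 0 0 0.004 0 0 0; 0 0 0.006 0 0 0; 0 0 0.008 0 0 0; 0 0 0.01 0 0 0; 0 0 0.01 0 0 0; 0 0 0.01 0 0 0; 0 0 0.01 0 0 0'; python3 st.py .5805 .291 .0215 77.5
```

```text
t: 18.2
tool_pos: [0.5803, 0.2922, 0.0238]
eef_rot: [-0.345, -3.122, 0.0]
wrist_force: [0.4, 0.6, -1.0]
finger_gap: 0.0296
grasp_force: 60.1
t: 18.87
tool_pos: [0.5804, 0.2922, 0.022]
eef_rot: [-0.345, -3.123, -0.0]
wrist_force: [0.3, 0.0, -1.4]
finger_gap: 0.0295
grasp_force: 60.1
t 18.87 pos [0.5804 0.2922 0.022 ] tool y deg 77.4 tilt z [-0.  0. -1.]
shift [-0.0018 -0.0057  0.0026] turn [ 0.     -0.     -0.0006]
F [ 0.33  0.03 -1.38] gap 0.029496191244153792 grip 60.11110067367554
```

Not in contact yet (-1.4 N). I'll ease down in sub-millimetre steps.

```bash
python3 -m handwheel '0 0 0.001 0 0 0; 0 0 0.002 0 0 0; 0 0 0.003 0 0 0; 0 0 0.004 0 0 0; 0 0 0.005 0 0 0; 0 0 0.005 0 0 0; 0 0 0.005 0 0 0; 0 0 0.005 0 0 0'; python3 st.py .5805 .291 .0215 77.5
```

```text
t: 19.53
tool_pos: [0.5805, 0.2924, 0.0215]
eef_rot: [0.345, 3.122, 0.001]
wrist_force: [-2.1, 1.0, 5.5]
finger_gap: 0.0294
grasp_force: 61.0
t 19.53 pos [0.5805 0.2924 0.0215] tool y deg 77.4 tilt z [ 3.e-04  4.e-04 -1.e+00]
shift [-0.0017 -0.007  -0.0001] turn [ 0.0002  0.0001 -0.0005]
F [-2.12  0.96  5.48] gap 0.02944357359306128 grip 60.96804141998291
```

Contact at about 5.5 N on the mat. Opening, then rising straight up.

```bash
python3 -m handwheel '0 0 0 0 0 0; 0 0 0 0 0 0; 0 0 0 0 0 0; 0 0 0 0 0 0; 0 0 0 0 0 0; 0 0 0 0 0 0; 0 0 0 0 0 0; 0 0 0 0 0 0' 1 && python3 -m handwheel '0 0 0 0 0 0; 0 0 0 0 0 0; 0 0 -0.02 0 0 0; 0 0 -0.06 0 0 0; 0 0 -0.12 0 0 0; 0 0 -0.2 0 0 0; 0 0 -0.3 0 0 0; 0 0 -0.4 0 0 0' && python3 -m handwheel '0 0 -0.12 0 0 0; 0 0 -0.24 0 0 0; 0 0 -0.36 0 0 0; 0 0 -0.46 0 0 0; 0 0 -0.5 0 0 0; 0 0 -0.5 0 0 0; 0 0 -0.5 0 0 0; 0 0 -0.5 0 0 0'
python3 - <<'E'
from cell import ctrl
from h import *
f=ctrl.grab_frame('wrist');P=cloud(f);cv2.imwrite('pics/end.png',f['color'])
for a,b in [(.05,.062),(.04,.05)]: 
    m=near(P,(.59,.29),.14,a,b);n,l,st,_=cv2.connectedComponentsWithStats(m.astype(np.uint8));print(a,rect(P,l==1+st[1:,4].argmax()))
E
python3 lab.py scene; python3 st.py .58 .29 .2 77
```

```text
t: 20.2
tool_pos: [0.5804, 0.2922, 0.021]
eef_rot: [-0.345, -3.123, 0.0]
wrist_force: [0.1, -0.4, 0.4]
finger_gap: 0.0856
grasp_force: 0.0
t: 20.87
tool_pos: [0.5805, 0.2922, 0.103]
eef_rot: [0.345, 3.122, 0.0]
wrist_force: [0.7, -0.3, -0.7]
finger_gap: 0.085
grasp_force: 0.0
t: 21.53
tool_pos: [0.5796, 0.2918, 0.1997]
eef_rot: [-0.345, -3.121, 0.002]
wrist_force: [-1.1, 0.5, -0.0]
finger_gap: 0.0854
grasp_force: 0.0
0.05 (array([553.3, 297.4]), array([ 32.1, 128.5]), np.float32(-12.8), 4881, np.float64(0.0563))
0.04 (array([636.2, 278.8]), array([69.9, 43.8]), np.float32(77.5), 2588, np.float64(0.0465))
scene label (array([ 531.7, -292.6]), array([68.9, 42.8]), np.float32(75.2), 288, np.float64(0.0505))
scene carton (array([ 518.2, -341.5]), array([239.5,  66.3]), np.float32(75.5), 1748, np.float64(0.0502))
[ 0.5324 -0.291   0.0503] 0.58
t 21.68 pos [0.5796 0.2918 0.1994] tool y deg 77.4 tilt z [-0.0023 -0.0012 -1.    ]
shift [-0.004  -0.0084 -0.0029] turn [-0.0005 -0.0006  0.0022]
F [ 0.2   0.21 -0.14] gap 0.08538390530064437 grip 0.0
```

View pics/end.png

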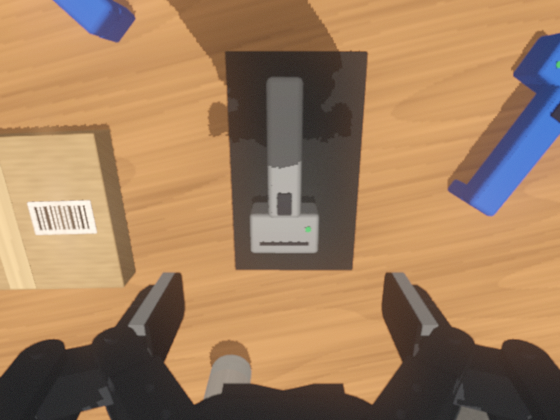

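The scanner (285,165) lies wholly on the mat and level, the gripper is clear, and the carton hasn't moved.

```bash
python3 -c "
from cell import ctrl
print(ctrl.job_done())"
```

```text
the job is handed in; nothing more can be done
None
```

I scanned the long carton's label, holding the scanner level and still about 4 cm above it for over 3 s without moving the carton, then set it back window down wholly on its mat and let go, and handed the job in at about 22 s; no verdict was returned.

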